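# Set the rebound thumbwheel of a damper to its paint mark, click by click

### The arm

A 6-joint arm with a two-finger parallel gripper is mounted at the origin on the work surface. World frame = base frame: x ahead of the robot, y to its left, z up, the work surface at z = 0. Lengths are in mm, angles in rad, forces in N, time in s.
With the tool pointing down it reaches from about 425 to 1125 mm from the base axis. Payload 14.9 kg.
Tool frame: the origin (TCP) lies midway between the tips of the shut fingers; the grasp point (between the pads) lies 19 mm behind it (env.tcp_to_grasp is the distance from the TCP to the grasp point, in mm); z points along the fingers, x is the direction in which the jaws open and shut, and the axes are right-handed (so a half turn about z gives the same grasp; the last joint's range is limited). The gripper opens to 91 mm and grips with 3 to 60 N. Pads are 32 mm wide; open, the fingers measure 118 mm over their backs; the gripper's body (76 mm by 178 mm) begins 60 mm behind the grasp point.
Start: joints at [-1.238, 0.379, 1.734, -0, 1.028, -0.033], TCP at [250.384, -653.702, 213.932] pointing down, gripper open.
Joint ranges: [-2.77, 2.77], [-0.74, 2.19], [0, 2.66], [-1.06, 4.2], [0.31, 2.87], [-3.08, 3.08]. Speed limits (rad/s): [1.89, 1.89, 2.39, 3.14, 3.14, 3.14].

### API

Orientations are given as a unit quaternion [w, x, y, z].
In Python, from rig import env gives the robot as it stands.
- The arm moves only by the shell command python3 -m crank 'ROWS' [FORCE]. ROWS is JSON, a list of rows, each a list of 3 entries, a list of its own where there are three numbers: the shift along the world's x, y, z in mm, then the turn about the world's z in degrees, then the finger opening in mm, from 0 to 91.2. A call has 1 to 8 rows; each row is the pose to reach, as a shift and turn from the pose commanded when the call began; what a row does not reach only later rows make up. A row lasts 1/8 s, in which the tool goes at most 62.5 mm and 10.7 degrees, less where a joint would pass 70% of its speed; a pose out of reach is approached as far as the arm can. A call with a gripper value outside its range is refused whole. The fingers move at their own pace and stop on an object; FORCE is the grip in N (left out, the last holds). Time passes only in rows, so rows that repeat a pose let the fingers close. It gives the time, the measured TCP pose, the force and the opening at its end, in the units of the state.
- env.get_obs(): the state, without advancing time (a new reading comes with each control period).
- env.get_image(name): name is "scene" or "top" or "wrist"; returns a dict with "color" (420x560x3 uint8, red, green, blue), "camera_matrix" (3x3 intrinsics, pixels), "distortion" ([k1, k2, p1, p2, k3] as OpenCV has them; the pictures are not rectified), "rvec" (rotation vector, rad) and "tvec" (3), from world to camera coordinates, as OpenCV has them. Camera axes: x right, y down, z forward; pixel columns grow to the right and rows downward; lengths in mm; the calibration is good to about 2 mm. A picture is of the moment at which its call begins. There is no depth.
- env.finish_job(): hands the job in, once; it reports no verdict.
Trained networks look in the newest picture that a camera, given by its name, has taken for a name from the list of things; names that differ only in an ending like _2 or _b are one class to them, and where a whole thing is asked for, a point or a joint stands for the part that bears it (a point fixed in the world has none). Each returns a list of dicts, best first, with "confidence" (0 to 1); they miss things now and then, are a little off and sometimes report something else, mostly with a low value. They report only what shows in the picture. A call takes as long as a camera call.
- env.boxes_of(camera, thing): "point" ([x, y, z] in mm, in world coordinates, good to about 4 mm: the middle of the surface that is visible of it).
The state is a dict: "time": time; "joint_pos": joint angles; "dq": joint speeds; "joint_torque": joint torques, N m; "position": TCP position; "ee_rot": TCP orientation; "contact_force": force on the tool from outside, world axes, zero at the start; "wrist_torque": the same for the moment, N m; "opening": finger opening in mm.
Only numpy, scipy, OpenCV 4.12 (cv2) and the standard library are available. Lean on these libraries where they do the work, as an engineer would, in place of code of your own. Each camera call takes 0.05 s, during which the arm holds its last target. There are 200 camera calls.

### The job

The stripped motorcycle damper clamped in the bench vise needs its rebound damping put back to the owner's setting: with a light fingertip, flick the top edge of the red click-stop thumbwheel towards the vise's crank, click by click, until the white paint dab on the wheel rests in line with the white index line on the black collar beside it. Stop on that click - do not run past it - and do not take the wheel between the fingers. Leave the vise's crank and the loose tools and parts lying about as they are, and finish with the hand clear.

Things in the scene. Friction and masses are not known exactly. Their poses are not given: they have to be found in the camera images.
- clicks (a joint): thumbwheel angle, rad; grows as its top comes towards the vise's crank. Ten click stops a turn, every 0.628 (14.5 mm of rim), from 0 to an end stop at 5.65. 3.142 = dab straight up at the index line; it starts two to four clicks below, dab on the side off the crank. 1-2 N along the rim turns it to the next stop; let go, it settles on the nearest, so an 11 to 18 mm stroke makes one click
- wheel_axle (a point): centre of the red thumbwheel: finely knurled disc, 46 mm diameter, 14 mm wide, level axle 112 mm above the shelf, rim top at 135 mm; the rim grips a fingertip pressed on it. Does not turn: x level, square to the axle, away from the crank; y along the axle from the jaws to the damper's far end; z up. At -8 to -20 mm in y a 36 mm collar, from -22 mm the jaws (top 127 mm); at +y a 14 mm rod
- paint_dab (a point): white paint dab, 5 mm wide, across the wheel's knurled rim (23 mm from the axle) and down the face away from the vise; turns with the wheel
- index_line (a point): middle of the white index line, 3 mm wide and 12 mm long, on top of the fixed black collar beside the wheel, 131 mm above the shelf
- thumbwheel: the red thumbwheel itself, origin at its centre; it turns with the joint. A fingertip pressed on the top of the rim with 4 to 10 N and drawn along turns it without slipping
- vise: small dark steel bench vise with 76 mm jaws, fixed, origin under the middle of its base; x points from the crank (134 mm out) to the anvil, y along the damper, which lies level 112 mm up and ends 350 mm from the origin, a pine block under its body; from y = 128 mm on it is 29 to 44 mm thick. Wheel centre at (0, 60, 112) mm
- crank_end (a point): one ball end of the vise's steel tommy bar (crank), which stands across the screw at the front (-x) end of the vise, 62 mm up and 122 mm from the vise's origin, and is 110 mm long; it turns stiffly and must stay as it is
- ratchet: loose ratchet with black handle, 205 mm long along its x, 24 mm high, origin under its middle
- plug_socket: loose chrome spark plug socket standing upright, 29 mm diameter, 65 mm high, origin under its centre
- funnel: loose green plastic funnel standing on its mouth, 112 mm diameter, 125 mm high, origin under its centre
- tread_gauge: loose yellow tyre tread gauge, 112 mm long along its x, 34 mm wide, 11 mm high, origin under its middle
- coil_spring: loose yellow coil spring off the damper, standing upright, 60 mm diameter, 190 mm high, origin under its centre
- c_spanner: loose steel hook spanner lying flat, 185 mm long along its x, 6 mm thick, origin under its middle
- spring_collar: loose aluminium spring collar (ring) lying flat, 60 mm diameter, 12 mm high, origin under its centre
- grease_tin: loose blue grease tin, 70 mm diameter, 55 mm high, origin under its centre

How it is judged (in metres and radians):
On the way, in this order (a step that is already met when the one before it is completed fails the run):
1. a fingertip touches the rim of the thumbwheel (contact force between the fingers and thumbwheel above 0.3 N), for 0.02 s.
2. the wheel reaches the click with the paint dab at the index line (value of joint clicks between 2.9816 and 3.3016 rad), for 0.2 s.
At the end, for the whole second after the job is handed in: the thumbwheel rests on the click at which its paint dab stands at the index line (within 0.16 rad, a quarter of a click); the crank's end and every loose thing lie within 15 mm of where they were (all of step 2 and velocity of joint clicks between -0.1 and 0.1 rad/s and distance of each of crank_end, ratchet, plug_socket, funnel, tread_gauge, coil_spring, c_spanner, spring_collar, grease_tin from where it was at the start of the episode below 0.015 m); the robot touches nothing.
It fails at once if the wheel is run past the mark, over into the next click (value of joint clicks above 3.5016 rad).
It fails at once if the wheel is taken between the fingers instead of flicked (the grasp point between the pads comes within 28 mm of its centre) (distance between the grasp point and wheel_axle below 0.028 m).
It fails at once if the wheel is pressed hard (over 50 N) (contact force between the fingers and thumbwheel above 50 N).
It fails at once if the vise's crank is moved 15 mm or more (distance of crank_end from where it was at the start of the episode above 0.015 m).
It fails at once if a loose tool or part is lifted or shifted by 15 mm or more (distance of any of ratchet, plug_socket, funnel, tread_gauge, coil_spring, c_spanner, spring_collar, grease_tin from where it was at the start of the episode above 0.015 m).
It also fails if it takes over 48 s, if anything falls off the work surface, if the arm or the gripper's body presses on something with over 40 N, if the wrist force passes 120 N, or if a joint passes its speed limit or range.

## Working session

There is one attempt and no reset: what is moved stays moved. The work goes in short steps, Python scripts to look and compute and a shell command to move; the robot and the scene stay as the last step left them, time stands still between calls to the robot, and variables do not carry over. Pictures are saved under pics/ and viewed, about 8 in all and at most 12, crops included, and the job is handed in when it is done.

```bash
mkdir -p pics; ls; python3 - <<'E'
from rig import env
import cv2,numpy as np
for c in ["scene","top"]:
    im=env.get_image(c); cv2.imwrite(f"pics/{c}0.png",im["color"][:,:,::-1])
    for t in ["wheel_axle","paint_dab","index_line","thumbwheel","vise","crank_end","ratchet","plug_socket","funnel","coil_spring","tread_gauge","c_spanner","spring_collar","grease_tin"]:
        r=env.boxes_of(c,t); print(c,t,[(np.round(d["point"]).tolist(),round(d["confidence"],2)) for d in r[:2]])
o=env.get_obs(); print(o["time"],o["position"],o["ee_rot"],o["opening"],env.tcp_to_grasp)
E
```

```text
pics
scene wheel_axle [([538.0, 69.0, 106.0], 0.92)]
scene paint_dab [([523.0, 107.0, 128.0], 0.59)]
scene index_line [([536.0, 69.0, 104.0], 0.83)]
scene thumbwheel []
scene vise [([541.0, 73.0, 109.0], 0.62)]
scene crank_end [([390.0, 66.0, 73.0], 0.46)]
scene ratchet [([450.0, -411.0, 18.0], 0.6)]
scene plug_socket [([628.0, 143.0, 46.0], 0.66), ([542.0, 71.0, 106.0], 0.62)]
scene funnel []
scene coil_spring [([652.0, 254.0, 109.0], 0.59)]
scene tread_gauge [([476.0, -319.0, 14.0], 0.52)]
scene c_spanner []
scene spring_collar [([394.0, 196.0, 9.0], 0.36)]
scene grease_tin [([660.0, -443.0, 55.0], 0.95)]
top wheel_axle [([519.0, 80.0, 124.0], 0.84)]
top paint_dab []
top index_line [([526.0, 77.0, 123.0], 0.93)]
top thumbwheel []
top vise [([520.0, 77.0, 125.0], 0.84)]
top crank_end [([384.0, 72.0, 72.0], 0.46), ([419.0, 184.0, 13.0], 0.42)]
top ratchet [([439.0, -408.0, 17.0], 0.72)]
top plug_socket [([523.0, 80.0, 124.0], 0.59)]
top funnel [([618.0, -292.0, 30.0], 0.86)]
top coil_spring [([640.0, 257.0, 137.0], 0.95)]
top tread_gauge [([474.0, -319.0, 9.0], 0.73)]
top c_spanner [([464.0, 325.0, 5.0], 0.77), ([641.0, 255.0, 134.0], 0.64)]
top spring_collar [([418.0, 182.0, 10.0], 0.5)]
top grease_tin [([640.0, -437.0, 56.0], 0.56)]
1.5 [ 250.40317203 -653.69366938  213.93442943] [-1.47490119e-06  8.23930672e-01 -5.66690610e-01 -2.86691648e-06] 90.97792895055139 18.8
```

View pics/top0.png

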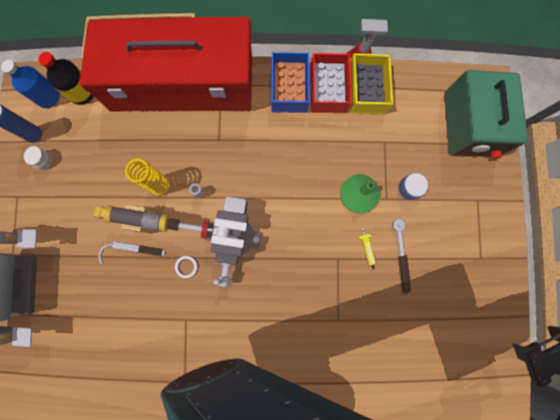

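View pics/scene0.png

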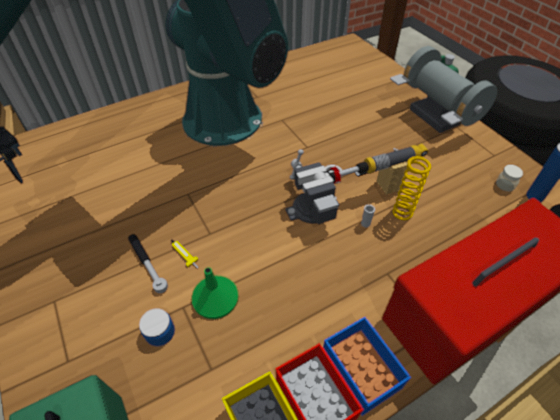

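```bash
cat > h.py <<'E'
import cv2,numpy as np
from rig import env
def ray(im,uv):
    R=cv2.Rodrigues(np.array(im["rvec"],float))[0]; t=np.array(im["tvec"],float).ravel()
    p=cv2.undistortPoints(np.array([[uv]],float),np.array(im["camera_matrix"]),np.array(im["distortion"]))[0,0]
    return -R.T@t, R.T@np.array([p[0],p[1],1])
def onz(im,uv,z):
    c,d=ray(im,uv); return c+d*(z-c[2])/d[2]
def proj(im,P):
    return cv2.projectPoints(np.array(P,float).reshape(-1,1,3),np.array(im["rvec"],float),np.array(im["tvec"],float),np.array(im["camera_matrix"]),np.array(im["distortion"]))[0][:,0]
def red(im,box):
    x0,y0,x1,y1=box; a=im["color"][y0:y1,x0:x1].astype(int)
    m=(a[...,0]>90)&(a[...,1]<a[...,0]*.5)&(a[...,2]<a[...,0]*.5)
    v,u=np.nonzero(m); return np.c_[u+x0,v+y0]
def crop(im,box,s,name):
    x0,y0,x1,y1=box; cv2.imwrite(name,cv2.resize(im["color"][y0:y1,x0:x1,::-1],None,fx=s,fy=s,interpolation=cv2.INTER_CUBIC))
E
python3 - <<'E'
from h import *
t=env.get_image("top"); s=env.get_image("scene")
rt=red(t,(190,205,225,250)); rs=red(s,(315,155,355,195))
print(len(rt),rt.mean(0),rt.min(0),rt.max(0),len(rs),rs.mean(0),rs.min(0),rs.max(0))
print(onz(t,rt.mean(0),130),onz(s,rs.mean(0),115))
print("damper end",onz(t,(97,213),112),"crank",onz(t,(223,282),62), onz(t,(236,203),90))
for im in(t,s): print("cam",ray(im,(280,210))[0], im["camera_matrix"][0][0])
crop(t,(85,190,265,295),4,"pics/tc.png"); crop(s,(280,140,440,230),5,"pics/sc.png")
E
```

```text
98 [204.30612245 229.02040816] [201 221] [208 238] 69 [336.53623188 173.62318841] [331 167] [340 181]
[511.34622737 111.60182561 130.        ] [518.43021533 117.19201104 115.        ]
damper end [550.45480748 390.76827266 112.        ] crank [380.43484032  71.52234587  62.        ] [581.96477476  39.16329355  90.        ]
cam [ 437.64863769  -47.62127083 1054.72017632] 381.32531409326015
cam [1101.60496294 -380.83885298  865.2741204 ] 399.2014900041855
```

View pics/tc.png

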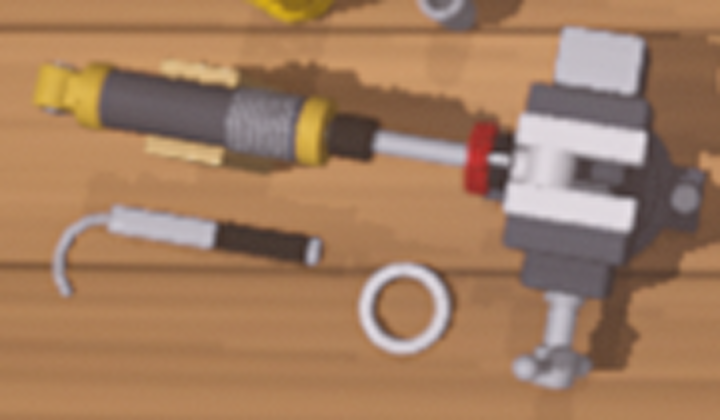

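View pics/sc.png

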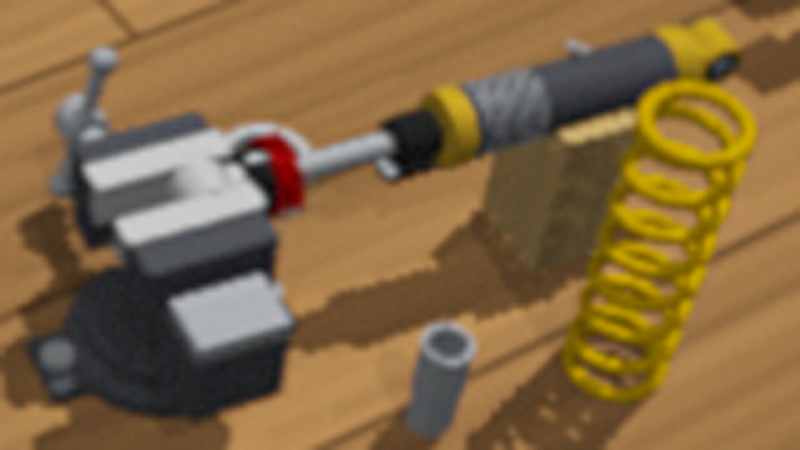

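```bash
python3 -m crank '[[[29,52,4],-5,0],[[58,105,8],-10,0],[[87,158,12],-15,0],[[116,210,16],-20,0],[[145,262,20],-25,0],[[173,315,24],-29,0],[[202,367,28],-29,0],[[230,420,30],-29,0]]' 20
```

```text
time: 2.6
position: [481.2, -232.0, 244.5]
ee_rot: [0.0, -0.656, 0.755, -0.0]
contact_force: [-0.2, -0.6, -0.3]
opening: 14.1
```

```bash
python3 -m crank '[[[6,58,0],0,0],[[12,116,0],0,0],[[18,174,0],0,0],[[24,232,0],0,0],[[29,290,0],0,0],[[34,347,0],0,0],[[34,347,0],0,0]]'
python3 - <<'E'
from h import *
w=env.get_image("wrist"); cv2.imwrite("pics/w0.png",w["color"][:,:,::-1])
t=env.get_image("top")
for c in("wrist",):
    for n in("index_line","paint_dab","wheel_axle"): print(n,[(np.round(d["point"]).tolist(),round(d["confidence"],2)) for d in env.boxes_of(c,n)[:2]])
o=env.get_obs();print(o["time"],o["position"],o["ee_rot"],o["contact_force"],o["opening"])
print(ray(w,(280,210)), w["camera_matrix"][0])
ax=np.array([.136,.991,0]); c=np.array([512,113,112.])
print(proj(w,[c,c+[0,0,23],c+ax*7,c+ax*7+[0,0,23],c-ax*14+[0,0,19],c+ax*60]))
E
```

```text
time: 3.48
position: [514.4, 116.3, 244.1]
ee_rot: [0.0, -0.657, 0.754, -0.0]
contact_force: [-0.2, -0.3, -0.7]
opening: 0.6
index_line [([538.0, 108.0, 125.0], 0.68)]
paint_dab [([522.0, 114.0, 134.0], 0.55)]
wheel_axle [([533.0, 109.0, 122.0], 0.89)]
3.725 [514.35836629 112.24960224 243.93070591] [-6.35060523e-05 -6.55301825e-01  7.55367138e-01 -3.28156534e-05] [-0.28213442 -0.78066429 -0.03244046] 0.43101210150850494
(array([581.23104512, 107.46275782, 415.07543256]), array([-0.23426743,  0.02217636, -0.97197695])) [358.20487416   0.         276.21526945]
[[280.98869852 205.55623334]
 [281.33443027 211.9254729 ]
 [272.92079797 205.55022345]
 [272.64151562 211.91890549]
 [298.42431857 210.76072436]
 [211.88792773 205.50810434]]
```

View pics/w0.png

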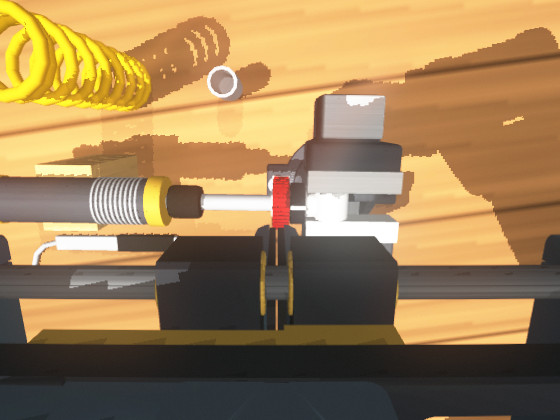

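```bash
python3 - <<'E'
from h import *
w=env.get_image("wrist"); crop(w,(240,150,340,240),8,"pics/wc.png")
r=red(w,(255,160,310,236)); print(len(r),r.min(0),r.max(0),r.mean(0))
ax=np.array([.136,.991,0]); px=np.array([.991,-.136,0])
a=np.linspace(0,2*np.pi,73)
for dx in(0,4,8):
  c=np.array([512,113,112.])+px*dx
  P=np.array([c+s*ax*7+23*(np.cos(k)*px+np.sin(k)*np.array([0,0,1])) for k in a for s in(-1,1)])
  q=proj(w,P); print(dx,q.min(0),q.max(0), proj(w,[c-ax*14+[0,0,19]]))
o=env.get_obs(); print(proj(w,[o["position"],o["position"]+16*px,o["position"]-16*px,o["position"]+ax*13]))
E
```

```text
831 [267 177] [284 229] [275.7521059  202.35740072]
0 [267.56917209 179.43143725] [285.01960302 232.64462061] [[293.48297392 211.2224994 ]]
4 [267.51711647 174.82392267] [285.02472715 228.21228214] [[293.51546393 206.44677215]]
8 [267.46479017 170.17952414] [285.02984081 223.75242331] [[293.54803115 201.64005859]]
[[277.15745942 259.64640677]
 [277.02430676 229.45945062]
 [277.2847984  288.56269676]
 [251.58282685 259.75240312]]
```

View pics/wc.png

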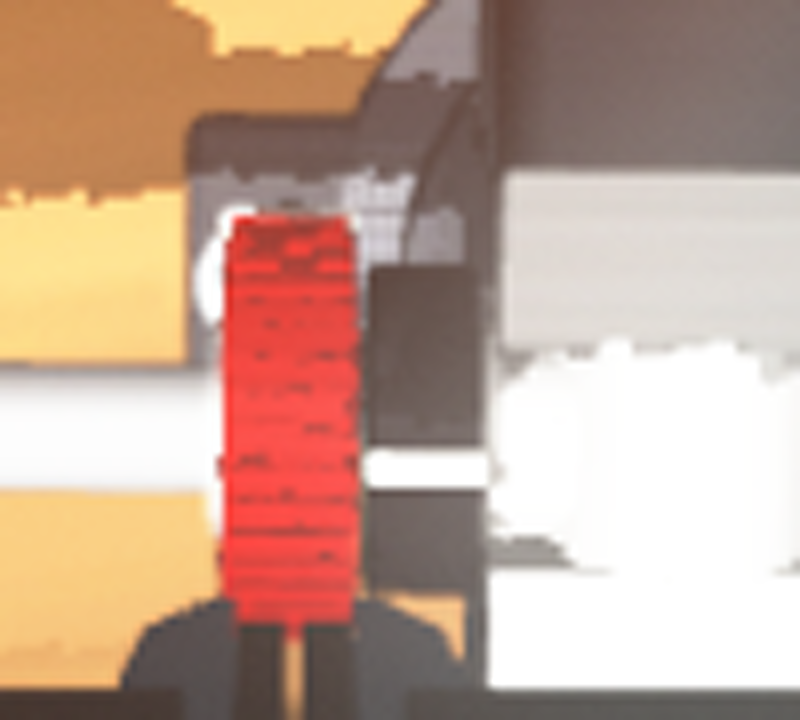

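```bash
python3 -m crank '[[[7,-1,-40],0,0],[[7,-1,-75],0,0],[[7,-1,-95],0,0],[[7,-1,-103],0,0],[[7,-1,-105],0,0],[[7,-1,-105],0,0]]'; python3 -c "
from rig import env
o=env.get_obs();print(o['position'],o['contact_force'])"
```

```text
time: 4.53
position: [521.9, 112.2, 139.7]
ee_rot: [0.0, -0.656, 0.755, -0.0]
contact_force: [-0.5, -0.3, -0.9]
opening: 0.3
[521.85173193 112.17814851 139.67208775] [-0.51547323 -0.2870504  -0.8840437 ]
```

```bash
python3 -m crank '[[[0,0,-2],0,0],[[0,0,-3],0,0],[[0,0,-4],0,0],[[0,0,-4],0,0]]'
```

```text
time: 5.03
position: [521.6, 112.3, 135.2]
ee_rot: [0.0, -0.656, 0.755, -0.0]
contact_force: [-0.6, -0.9, 3.6]
opening: 0.6
```

```bash
python3 -m crank '[[[0,0,-0.4],0,0],[[0,0,-0.4],0,0],[[-5,0.7,-0.4],0,0],[[-10,1.4,-0.4],0,0],[[-14.5,2,-0.4],0,0],[[-14.5,2,-0.4],0,0]]'
```

```text
time: 5.78
position: [507.3, 114.5, 135.1]
ee_rot: [0.001, -0.656, 0.755, -0.0]
contact_force: [-1.2, 0.4, 5.9]
opening: 0.7
```

```bash
python3 -m crank '[[[0,0,6],0,0],[[7,-1,12],0,0],[[14.5,-2,14],0,0],[[14.5,-2,14],0,0]]'; python3 - <<'E'
from h import *
w=env.get_image("wrist"); crop(w,(200,130,360,250),5,"pics/w1.png")
c=np.array([514.5,112.5,112.]);ax=np.array([.136,.991,0]); px=np.array([.991,-.136,0]);Z=np.array([0,0,1])
for n in range(-1,5): 
  u=np.sin(n*.6283)*px+np.cos(n*.6283)*Z; q=proj(w,[c+23*u,c+ax*7+23*u,c+ax*7+15*u]); print(n,((q-[200,130])*5).round().tolist())
print("dab",env.boxes_of("wrist","paint_dab")[:2])
E
```

```text
time: 6.28
position: [522.2, 112.2, 148.7]
ee_rot: [0.0, -0.656, 0.755, -0.0]
contact_force: [-0.9, -0.4, 0.2]
opening: 0.5
-1 [[392.0, 764.0], [331.0, 764.0], [332.0, 703.0]]
0 [[392.0, 668.0], [329.0, 668.0], [331.0, 641.0]]
1 [[392.0, 538.0], [329.0, 539.0], [331.0, 560.0]]
2 [[391.0, 439.0], [331.0, 439.0], [332.0, 496.0]]
3 [[391.0, 409.0], [334.0, 409.0], [334.0, 474.0]]
4 [[390.0, 450.0], [337.0, 450.0], [336.0, 499.0]]
dab [{'point': [536.1, 115.1, 120.1], 'confidence': 0.67}]
```

View pics/w1.png

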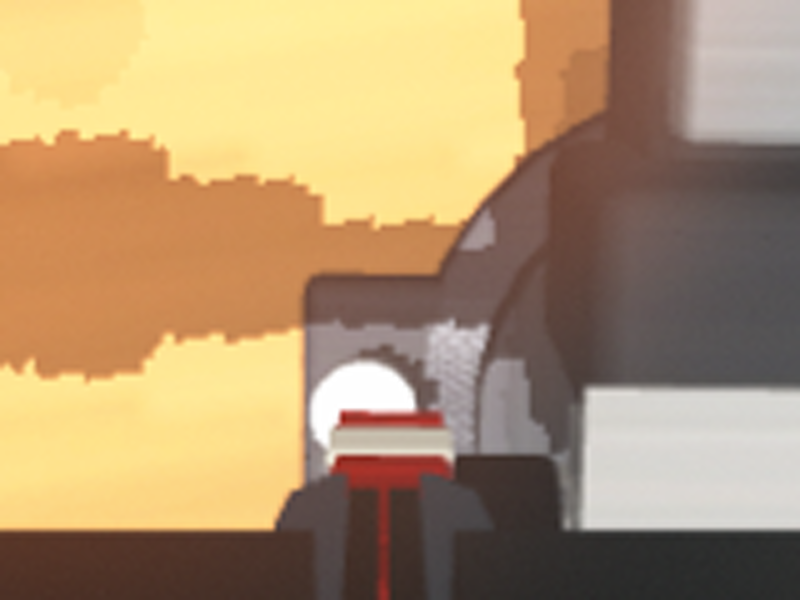

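```bash
python3 -m crank '[[[0,0,-9],0,0],[[0,0,-12.5],0,0],[[0,0,-14],0,0],[[0,0,-14],0,0],[[-5,0.7,-14],0,0],[[-10,1.4,-14],0,0],[[-14.5,2,-14],0,0],[[-14.5,2,-14],0,0]]'
```

```text
time: 7.38
position: [507.2, 114.3, 135.1]
ee_rot: [0.0, -0.656, 0.755, -0.0]
contact_force: [-1.1, -0.6, 9.1]
opening: 0.2
```

```bash
python3 -m crank '[[[0,0,6],0,0],[[7,-1,12],0,0],[[14.5,-2,14],0,0],[[14.5,-2,14],0,0]]'; python3 - <<'E'
from h import *
w=env.get_image("wrist"); crop(w,(200,130,360,250),5,"pics/w2.png")
print("dab",env.boxes_of("wrist","paint_dab")[:2])
E
```

```text
time: 7.88
position: [522.1, 112.2, 148.7]
ee_rot: [0.0, -0.656, 0.755, -0.0]
contact_force: [0.9, -1.0, -0.4]
opening: 0.6
dab [{'point': [535.3, 110.6, 125.1], 'confidence': 0.63}]
```

View pics/w2.png

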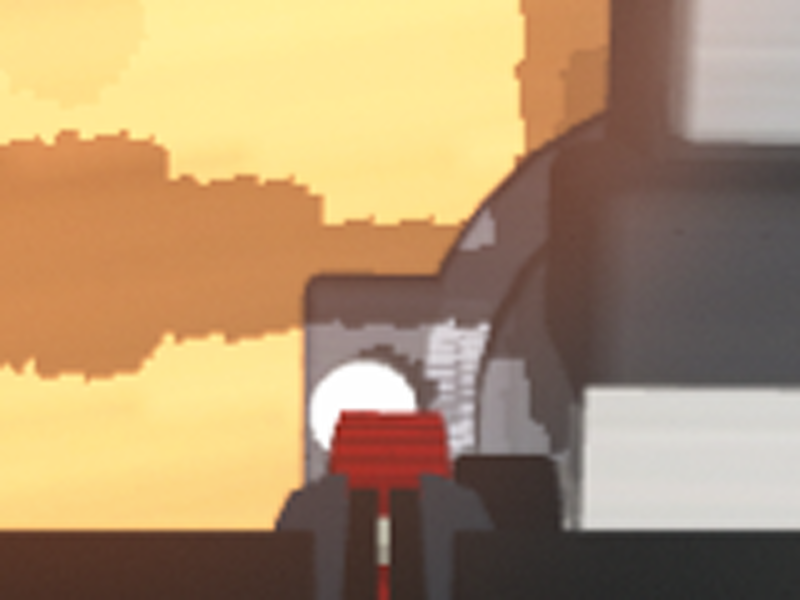

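One click left: the dab shows through the finger gap at crop row 538, which is the predicted row for one click below the mark.

```bash
python3 -m crank '[[[0,0,-9],0,0],[[0,0,-12.5],0,0],[[0,0,-14],0,0],[[0,0,-14],0,0],[[-5,0.7,-14],0,0],[[-10,1.4,-14],0,0],[[-14.5,2,-14],0,0],[[-14.5,2,-14],0,0]]'
```

```text
time: 8.98
position: [507.2, 114.3, 135.0]
ee_rot: [0.0, -0.656, 0.755, -0.0]
contact_force: [-2.3, -1.7, 9.1]
opening: 0.4
```

```bash
python3 -m crank '[[[0,0,8],0,0],[[0,0,40],0,0],[[0,0,80],0,0],[[0,0,109],0,0],[[0,0,109],0,0],[[0,0,109],0,0]]'; python3 - <<'E'
from h import *
w=env.get_image("wrist"); crop(w,(200,130,360,250),5,"pics/w3.png")
print("dab",env.boxes_of("wrist","paint_dab")[:2]); o=env.get_obs(); print(o["time"],o["position"],o["contact_force"])
t=env.get_image("top"); cv2.imwrite("pics/top1.png",t["color"][:,:,::-1])
a=cv2.imread("pics/top0.png").astype(int); d=abs(a-t["color"][:,:,::-1]).max(2)
for n,(x,y) in dict(ratchet=(402,255),gauge=(368,250),funnel=(360,193),tin=(414,186),spanner=(130,248),ring=(186,267)).items(): print(n,(d[y-15:y+15,x-15:x+15]>60).sum())
E
```

```text
time: 9.72
position: [506.4, 114.2, 242.9]
ee_rot: [-0.0, -0.656, 0.755, 0.0]
contact_force: [-0.4, -0.3, 0.0]
opening: 0.3
dab [{'point': [518.6, 111.9, 135.2], 'confidence': 0.65}]
9.825 [506.25215798 114.20119639 242.43096007] [0.41891075 0.35115807 0.48449127]
ratchet 0
gauge 0
funnel 0
tin 0
spanner 838
ring 871
```

View pics/w3.png

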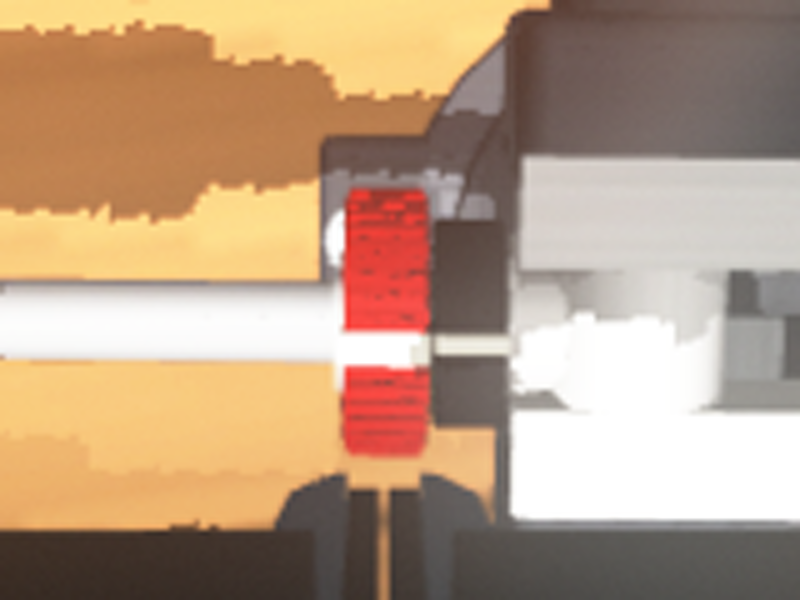

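The dab (crop row 348) lines up with the index line (row 345), and the hand is clear. I'm handing in.

```bash
python3 -c "
from rig import env
print(env.finish_job()); o=env.get_obs(); print(o['time'],o['contact_force'])"
```

```text
the job is handed in; nothing more can be done
None
the job is handed in; nothing more can be done
```

The thumbwheel is back on the owner's setting, and the job is handed in. I flicked it three clicks towards the crank, one 14.5 mm stroke each, with the shut fingertips pressing about 6 to 9 N on top of the rim.

- **Wheel:** the last wrist picture shows the white dab in line with the index line, about half a pixel apart in the camera picture. I checked the wheel after every click and it did not run past the mark.
- **Hand:** it finished about 107 mm above the rim, with a contact reading near zero, at about 9.8 s of the 48 s allowed.
- **Loose things:** the top view had not changed at the ratchet, tread gauge, funnel and grease tin. It did differ where the spanner and spring collar lie. I put that down to the arm covering them from that camera, but I did not confirm it.
- **Not compared afterwards:** the crank, coil spring and plug socket. The hand worked only above the wheel, and no unexpected contact force showed in the readings at the end of each move.

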